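# Index the sample carousel

### The arm

A 6-joint arm with a two-finger parallel gripper is mounted at the origin on a cart in front of the work surface, level with it; the furniture and walls round the work are solid. World frame = base frame: x ahead of the robot, y to its left, z up, the work surface at z = 0. Lengths are in m, angles in rad, forces in N, time in s.
With the tool pointing down it reaches from about 0.225 to 0.875 m from the base axis. Payload 3.4 kg.
Tool frame: the origin (TCP) lies midway between the tips of the shut fingers; the grasp point (between the pads) lies 19 mm behind it (manip.pinch_z is the z of the grasp point in the tool frame, in m); z points along the fingers, x is the direction in which the jaws open and shut, and the axes are right-handed (so a half turn about z gives the same grasp; the last joint's range is limited). The gripper opens to 85 mm and grips with 20 to 120 N. Pads are 22 mm wide; open, the fingers measure 114 mm over their backs; the gripper's body (76 mm by 85 mm) begins 54 mm behind the grasp point. The pads swing forward as they close: fully open they stand 13 mm farther back than shut.
Start: joints at [1.208, 0.276, 1.505, -0, 1.361, -0.121], TCP at [0.138, 0.558, 0.231] pointing down, gripper open.
Joint ranges: [-2.89, 2.89], [-0.75, 2.08], [0.22, 2.7], [-1.18, 4.32], [0.11, 2.71], [-2.7, 2.7]. Speed limits (rad/s): [2.57, 2.57, 3.14, 3.14, 3.14, 3.14].

### API

Orientations are given as a unit quaternion [w, x, y, z].
In Python, from rig import manip gives the robot as it stands. The module is installed in compiled form; this text tells all that it offers.
- The arm moves only by the tool drive_tool, never from a script. Its argument "steps" is a list of rows, each a list of 5 numbers: the shift along the tool's x, y, z in mm, then the turn about the tool's z in rad, then the gripper command: -1 is shut, 1 is fully open, values between are in proportion. A call has 1 to 5 rows; each row is the pose to reach, as a shift and turn from the pose measured when the call began, along the tool's axes at that moment; what a row does not reach only later rows make up. A row lasts 1/10 s, in which the tool goes at most 50 mm and 8.59 degrees, less where a joint would pass 70% of its speed; a pose out of reach is approached as far as the arm can. A call with a gripper value outside its range is refused whole. The fingers move at their own pace and stop on an object; "squeeze" is the grip in N (left out, the last holds). Time passes only in rows, so rows that repeat a pose let the fingers close. It gives the time, the measured TCP pose, the force and the opening at its end, in the units of the state.
- manip.get_state(): the state, without advancing time (a new reading comes with each control period).
- manip.get_image(name): name is "scene" or "top" or "wrist"; returns the picture (480x640x3 uint8, blue, green, red); there is no depth.
- manip.get_calibration(name): a dict with "camera_matrix" (3x3 intrinsics, pixels), "rvec" (rotation vector, rad) and "tvec" (3), from world to camera coordinates, as OpenCV has them. Camera axes: x right, y down, z forward; pixel columns grow to the right and rows downward; lengths in m; the calibration is good to about 2 mm. A picture is of the moment at which its call begins: read the wrist's pose just before it. get_calibration takes no time and is no camera call; for the wrist camera it gives the pose at the moment of the call.
- manip.sign_off(): hands the job in, once; it reports no verdict.
Trained networks look in the newest picture that a camera, given by its name, has taken for a name from the list of things; names that differ only in an ending like _2 or _b are one class to them, and where a whole thing is asked for, a point or a joint stands for the part that bears it (a point fixed in the world has none). Each returns a list of dicts, best first, with "conf" (0 to 1); they miss things now and then, are a little off and sometimes report something else, mostly with a low value. They report only what shows in the picture. A call takes as long as a camera call.
- manip.masks_of(camera, name): "pixels" (480x640 bool, what is visible of it) and "location" ([column, row] in pixels, amid what is visible of it).
The state is a dict: "clock": time; "qpos": joint angles; "qd": joint speeds; "effort": joint torques, N m; "position": TCP position; "ee_rot": TCP orientation; "contact_force": force on the tool from outside, world axes, zero at the start; "moment": the same for the moment, N m; "width": finger opening in m.
Only numpy, scipy, OpenCV 4.12 (cv2) and the standard library are available. Lean on these libraries where they do the work, as an engineer would, in place of code of your own. Each camera call takes 0.05 s, during which the arm holds its last target.

### The job

Bring the glass vial with the brown filling under the reading head of the sample carousel: press the blue index plunger down from above with the fingertips, without gripping it, to free the table, swing the table one hole round to whichever side brings the vial there (the short way, not past that hole), and let the plunger spring fully back up into the hole so that the table is locked. The samples stay standing in their seats and must not be touched or lifted; keep off the reading head and leave the things lying beside the carousel as they are.

Things in the scene. Friction and masses are not known exactly. Their poses are not given: they have to be found in the camera images.
- carousel: hand-turned sample carousel, fixed on the worktop: round white foot 256 mm across, 14 mm high; above it a fixed bare-metal index disc (212 mm across, 30 to 38 mm above the worktop) with 8 open notches ('holes', 12 mm wide) in its rim, one every 45 degrees. Origin: centre of its underside, on the worktop; its x axis points from the centre to the reading head and its post, z up
- turn_axis (a point): point on the vertical axis of the round grey table (168 mm across), at its top, 50 mm above the worktop. The table has 8 white ring seats (9 mm high, 30 mm inside), one every 45 degrees, 58 mm from the axis, and a metal arm (26 mm wide, top 50 mm above the worktop) that holds the blue plunger 118 mm from the axis, at the start on the side away from the head
- table (a joint): angle (rad) of the table: 0 at the start, positive counter-clockwise seen from above. One hole is 0.785 rad either way (93 mm of arc at the plunger); with the plunger in a notch a seat stands under the reading head. Locked, it has about 0.01 rad of play; freed, it turns easily (about 0.5 N at the plunger) and stays where it is left
- plunger (a joint): how far (m) the plunger is pressed down: 0 = up, its nose in a notch, table locked; free to turn from about 0.0105; stop at 0.012. Its spring pushes up with 4 N at the top, 9 N at the bottom. Released between notches it stays caught under the disc at about 0.010; at a notch it springs up, its rounded nose drawing the table in from up to about 3 mm of arc to either side
- knob_top (a point): centre of the top of the plunger's round blue knob (38 mm across, almost flat, free air above), 80 mm above the worktop when up. Pressed in, the knob and the table with it are carried round by the fingertip's friction on the knob; it moves with the table
- knob_flank: the upright flank of the same blue knob, below its top edge: 38 mm across, from 71 to 77 mm above the worktop when up. Origin: on the knob's axis at the worktop's level when up
- read_spot (a point): centre of the seat that is under the reading head, at the level of the table's top (50 mm above the worktop); fixed to the carousel; empty at the start
- reading_head: grey cylindrical reading head (35 mm across, underside 116 mm and top 164 mm above the worktop) on an arm from a steel post at the back of the carousel (113 mm from the axis, 162 mm high), looking straight down at the read spot, 58 mm from the axis. Its origin lies where the carousel's does. Fixed
- vial: the only glass vial: brown filling below, ribbed white cap above, the clear glass between hardly visible; 25 mm across, 52 mm high, loose in its seat at table level (about 1.5 mm of play). Origin: centre of its underside. At the start it stands one seat to the left or right of the reading head
- dropper_bottle: amber dropper bottle, 32 mm across, 97 mm high, loose on the worktop left of the carousel. Origin: centre of its underside
- forceps: steel forceps, 13 x 115 x 9 mm, lying on the worktop. Origin: underside, about the middle
- jar: white screw-cap jar, 31 mm across, 40 mm high, loose in the seat on the other side of the reading head. Origin: centre of its underside

How it is judged:
By the outcome, as a careful person would: the job done as asked, in the order asked, and still so for the second after the job is handed in, with the robot touching nothing.
It also fails if it takes over 32 s, if anything falls off the work surface, if the arm or the gripper's body presses on something with over 40 N, if the wrist force passes 120 N, or if a joint passes its speed limit or range.

## Working session

There is one attempt and no reset: what is moved stays moved. The work goes in short steps, Python scripts to look and compute and a tool call to move; the robot and the scene stay as the last step left them, time stands still between calls to the robot, and variables do not carry over. Pictures are saved under pics/ and viewed, and the job is handed in when it is done.

Besides the shell and the picture viewer there is one more tool, called after ">>>" by a JSON object that holds its "method" and its "body", one argument or row to a line. drive_tool: Moves the arm, as the interface text tells. Its arguments: {"type":"object","properties":{"steps":{"type":"array","items":{"type":"array","items":{"type":"number"}}},"squeeze":{"type":"number"}},"required":["steps"]}

```bash
mkdir -p pics; ls
python3 - <<'E'
from rig import manip
import cv2
for n in("scene","top"):
    cv2.imwrite(f"pics/{n}0.png",manip.get_image(n))
s=manip.get_state();print(s['clock'],s['position'],s['ee_rot'],s['contact_force'],s['width'])
E
```

```text
pics
0.1 [0.1375418  0.55782179 0.23053713] [ 4.53158916e-04  7.87232246e-01  6.16656073e-01 -6.88596297e-04] [0.88847825 0.4888373  0.26945323] 0.08529572629664911
```

View pics/scene0.png

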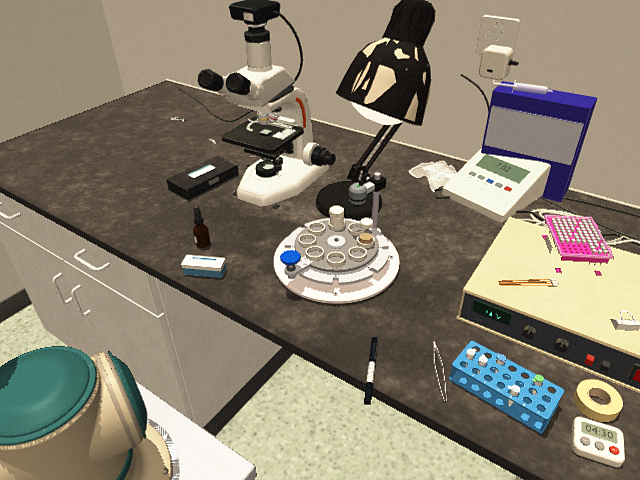

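View pics/top0.png

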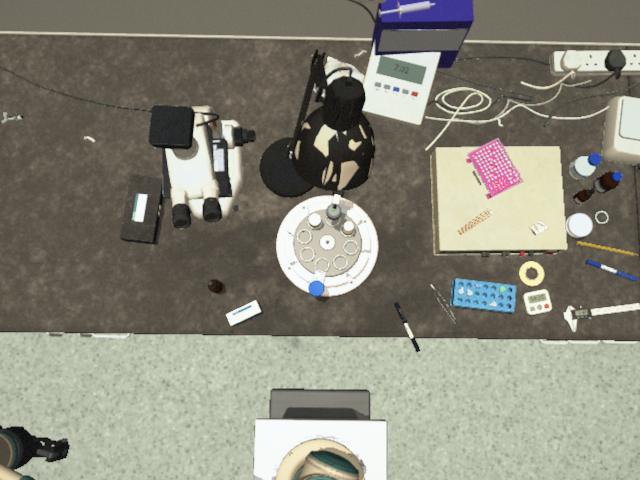

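```bash
cat > h.py <<'E'
from rig import manip
import numpy as np, cv2
def ray(cam,px):
    c=manip.get_calibration(cam);K=np.array(c['camera_matrix']);R=cv2.Rodrigues(np.array(c['rvec'],float))[0];t=np.array(c['tvec'],float).ravel()
    d=R.T@np.linalg.inv(K)@np.array([px[0],px[1],1.]);return -R.T@t,d
def atz(cam,px,z):
    o,d=ray(cam,px);return o+d*(z-o[2])/d[2]
def proj(cam,P):
    c=manip.get_calibration(cam);return cv2.projectPoints(np.array(P,float).reshape(-1,1,3),np.array(c['rvec'],float),np.array(c['tvec'],float),np.array(c['camera_matrix']),None)[0].reshape(-1,2)
E
python3 - <<'E'
from h import *
im=cv2.imread('pics/scene0.png')
cv2.imwrite('pics/sc_z.png',cv2.resize(im[170:310,260:415],None,fx=5,fy=4.2,interpolation=cv2.INTER_CUBIC))
im=cv2.imread('pics/top0.png')
cv2.imwrite('pics/top_z.png',cv2.resize(im[185:305,265:390],None,fx=5,fy=5,interpolation=cv2.INTER_CUBIC))
for cam in("scene","top"):
  for n,z in(("carousel",0.03),("knob_top",.08),("vial",.09),("jar",.08),("reading_head",.164),("dropper_bottle",.09)):
    for m in manip.masks_of(cam,n)[:2]:
      print(cam,n,round(m['conf'],2),m['location'],m['pixels'].sum(),atz(cam,m['location'],z).round(4))
E
```

```text
scene knob_top 0.86 [292.3, 259.4] 300 [0.4534 0.0048 0.08  ]
scene vial 0.61 [363.3, 226.2] 206 [ 0.6018 -0.0553  0.09  ]
scene jar 0.5 [333.5, 216.1] 270 [0.6112 0.0202 0.08  ]
scene jar 0.25 [290.2, 257.3] 270 [0.4561 0.0117 0.08  ]
scene reading_head 0.69 [364.3, 188.1] 699 [ 0.6178 -0.0447  0.164 ]
scene reading_head 0.55 [360.8, 229.4] 202 [ 0.4999 -0.1083  0.164 ]
scene dropper_bottle 0.73 [197.8, 234.1] 483 [0.4042 0.1938 0.09  ]
top carousel 0.66 [327.3, 245.8] 7982 [ 0.5703 -0.0115  0.03  ]
top knob_top 0.78 [318.0, 288.0] 202 [0.4606 0.0099 0.08  ]
top knob_top 0.29 [316.6, 220.6] 148 [0.6231 0.0158 0.08  ]
top vial 0.58 [348.9, 227.5] 119 [ 0.6055 -0.0616  0.09  ]
top jar 0.7 [311.8, 220.9] 156 [0.6222 0.0273 0.08  ]
top reading_head 0.81 [334.1, 209.9] 364 [ 0.631  -0.0238  0.164 ]
top dropper_bottle 0.5 [215.2, 285.5] 155 [0.4619 0.2509 0.09  ]
```

View pics/sc_z.png

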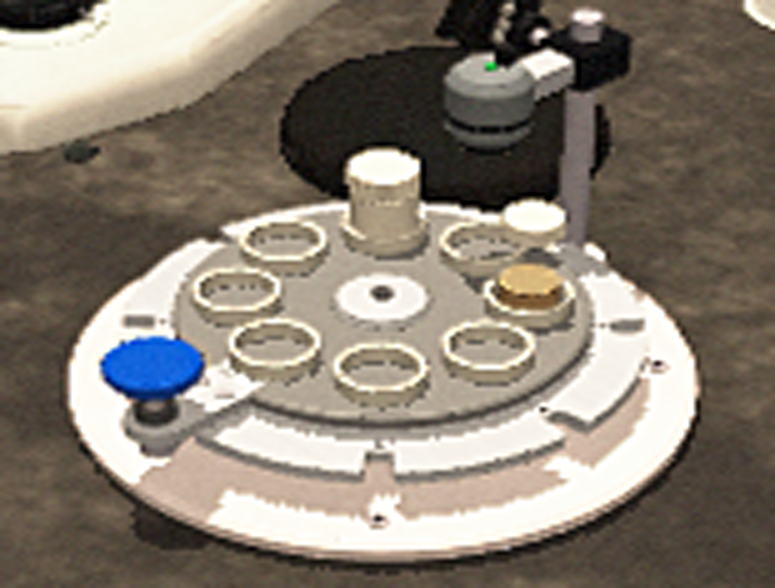

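View pics/top_z.png

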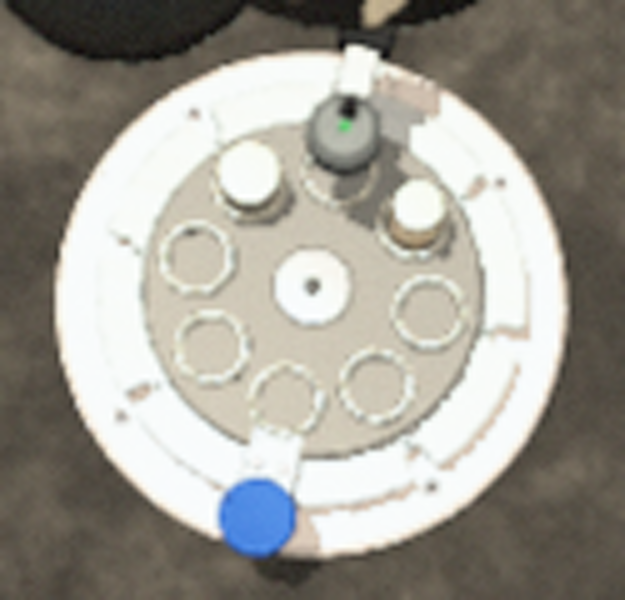

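>>> {"method": "drive_tool", "body": {
  "steps": [
    [-33,31,2,0.09,-1],
    [-66,62,4,0.18,-1],
    [-99,93,6,0.28,-1],
    [-132,124,8,0.38,-1],
    [-165,156,10,0.47,-1]
  ],
  "squeeze": 20
}}

```text
clock: 1.2
position: [0.2501, 0.3593, 0.2214]
ee_rot: [-0.0, 0.91, 0.415, 0.0]
contact_force: [1.2, 0.3, -0.5]
width: 0.0123
```

```bash
cat >> h.py <<'E'
from scipy.spatial.transform import Rotation as Ro
def shift(target,ang):
    """target TCP (m) and tool-x world angle (rad, from above) -> shift mm in tool axes, turn"""
    s=manip.get_state();w,x,y,z=s['ee_rot'];R=Ro.from_quat([x,y,z,w]).as_matrix()
    d=R.T@(np.array(target)-s['position'])*1000
    a=np.arctan2(R[1,0],R[0,0]);return d.round(1),round(a-ang,3),s
E
python3 - <<'E'
from h import *
d,t,s=shift([.45,.005,.18],0.0);print(d,t,s['clock'],s['position'],s['width'])
E
```

```text
[-136.6  383.1   41.4] 0.856 1.2 [0.25012066 0.35926574 0.22144764] 0.012319264948186217
```

>>> {"method": "drive_tool", "body": {
  "steps": [
    [-15,43,4,0.1,-1],
    [-30,86,8,0.2,-1],
    [-46,129,12,0.3,-1],
    [-62,172,16,0.4,-1],
    [-77,215,20,0.5,-1]
  ]
}}

```text
clock: 1.7
position: [0.3626, 0.1585, 0.2017]
ee_rot: [-0.0, 0.985, 0.175, 0.001]
contact_force: [1.5, 0.3, 0.9]
width: 0.0001
```

Run:
```python
from h import *
d,t,s=shift([.45,.005,.18],0.0);print(d,t,s['clock'],s['position'],s['width'])
```

```text
[ 29.  174.2  21.7] 0.352 1.7 [0.36262227 0.15851613 0.2016654 ] 0.00010025148444896456
```

>>> {"method": "drive_tool", "body": {
  "steps": [
    [6,36,4,0.08,-1],
    [12,72,8,0.16,-1],
    [18,108,12,0.24,-1],
    [24,144,17,0.3,-1],
    [29,174,21,0.35,-1]
  ]
}}

```text
clock: 2.2
position: [0.4508, 0.0033, 0.1807]
ee_rot: [-0.0, 1.0, -0.001, 0.001]
contact_force: [0.3, 0.5, 0.2]
width: -0.0001
```

>>> {"method": "drive_tool", "body": {
  "steps": [
    [0,0,0,0,-1],
    [0,0,0,0,-1]
  ]
}}

```text
clock: 2.4
position: [0.4508, 0.0029, 0.1805]
ee_rot: [-0.001, 1.0, -0.001, 0.001]
contact_force: [-0.7, 0.6, -0.1]
width: 0.0001
```

Run:
```python
from h import *
cv2.imwrite('pics/w1.png',manip.get_image('wrist'))
o,_=ray('wrist',[320,240]);print('cam',o)
for n,z in(("knob_top",.08),("turn_axis",.05),("vial",.1)):
    for m in manip.masks_of('wrist',n)[:2]:
      print(n,round(m['conf'],2),m['location'],m['pixels'].sum(),atz('wrist',m['location'],z).round(4))
d,t,s=shift([.45,.005,.18],0.0);print(d,t,s['clock'],s['position'],s['contact_force'])
```

```text
cam [0.45091121 0.06926873 0.32280556]
knob_top 0.59 [341.4, 214.5] 2670 [0.4628 0.0162 0.08  ]
turn_axis 0.67 [476.3, 207.3] 69456 [0.5602 0.015  0.05  ]
vial 0.74 [556.5, 318.0] 2600 [ 0.5981 -0.0458  0.1   ]
[-0.2 -0.7  0.9] 0.0 2.6 [0.45018619 0.00430404 0.18087852] [-0.96872898  0.10129344 -0.05338009]
```

View pics/w1.png

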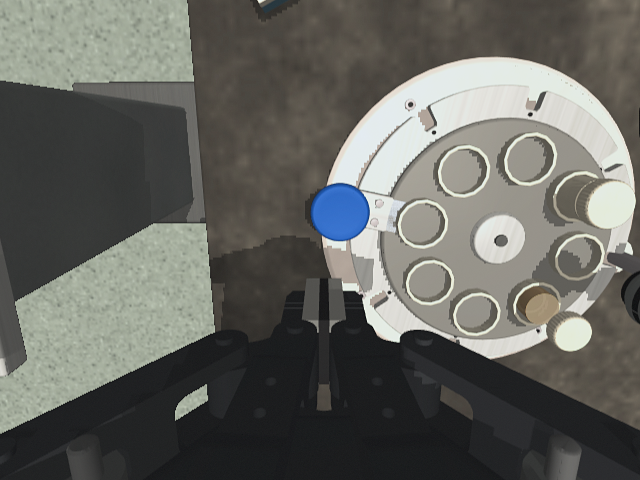

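Run:
```python
from h import *
def blue(cam,f):
    im=cv2.imread(f);h=cv2.cvtColor(im,cv2.COLOR_BGR2HSV)
    m=cv2.inRange(h,(100,150,60),(125,255,255))
    n,l,st,c=cv2.connectedComponentsWithStats(m)
    for i in range(1,n):
        if st[i,4]>100:
            cs,_=cv2.findContours((l==i).astype('u1')*1,0,cv2.CHAIN_APPROX_NONE)
            p=cs[0].reshape(-1,2)
            P=np.array([atz(cam,q,.0785)[:2] for q in p]);(c0,r)=cv2.minEnclosingCircle(P.astype('f4'))
            print(cam,st[i],c[i],'circ',np.round(c0,4),round(r,4), 'mean',atz(cam,c[i],.079).round(4))
blue('wrist','pics/w1.png');blue('top','pics/top0.png');blue('scene','pics/scene0.png')
print('hub w',atz('wrist',(501,240),.052),'top',atz('top',(327.6,242.4),.052),'scene',atz('scene',(336.2,239.8),.052))
# table disc grey edge; white foot fit
# ring seats (top z .059), centres by eye in wrist view
rings=[(464,171),(529.5,159),(421.5,223),(429.5,282.5),(476,314)]
P=np.array([atz('wrist',q,.059)[:2] for q in rings]);print(P.round(4))
from scipy.optimize import least_squares
r=least_squares(lambda v:np.hypot(*(P-v).T)-.058,[.57,-.01]);print(r.x,r.fun)
for p in P: print(np.degrees(np.arctan2(*(p-r.x)[::-1])))
```

```text
wrist [ 311  184   59   57 2644] [339.42624811 211.72730711] circ [0.4617 0.0176] 0.019 mean [0.4617 0.018  0.079 ]
top [379   0  18  11 136] [388.13970588   4.84558824] circ [ 1.1889 -0.1579] 0.024 mean [ 1.1879 -0.1577  0.079 ]
top [ 381    0   92   24 1339] [436.6206124   12.79462285] circ [ 1.176  -0.2553] 0.119 mean [ 1.1687 -0.2814  0.079 ]
top [589 154  12  11 107] [594.38317757 158.97196262] circ [ 0.7889 -0.6656] 0.0153 mean [ 0.7894 -0.6652  0.079 ]
top [309 281  15  15 174] [316.10344828 288.17816092] circ [0.4603 0.0146] 0.0178 mean [0.4602 0.0143 0.079 ]
scene [ 490   86  107   42 1785] [546.28067227 102.1210084 ] circ [ 1.4473 -0.1653] 0.1737 mean [ 1.4587 -0.1692  0.079 ]
scene [482 146  51  14 177] [504.18644068 152.50282486] circ [ 1.0776 -0.1782] 0.0612 mean [ 1.0755 -0.1732  0.079 ]
scene [534 151  43  51 565] [556.09734513 179.05309735] circ [ 1.0502 -0.3166] 0.1298 mean [ 1.0119 -0.3121  0.079 ]
scene [280 250  21  15 227] [289.92070485 257.05726872] circ [0.4588 0.0127] 0.021 mean [0.4573 0.0133 0.079 ]
scene [ 449  344  115   90 2809] [505.36383054 389.69668921] circ [ 0.3993 -0.3997] 0.0789 mean [ 0.3918 -0.4055  0.079 ]
hub w [ 0.57994044 -0.00859746  0.052     ] top [ 0.57512703 -0.01180393  0.052     ] scene [ 0.57851554 -0.00809628  0.052     ]
[[ 0.5459  0.0417]
 [ 0.5889  0.0496]
 [ 0.5198  0.0057]
 [ 0.5285 -0.0386]
 [ 0.5649 -0.0637]]
[ 0.57679186 -0.00703966] [-3.40541961e-04 -4.27124387e-05  4.50277400e-04 -3.01356066e-04
 -6.74024154e-05]
122.35900921572285
77.94276793698788
167.3713459959533
-146.79603190720908
-101.88456541400322
```

Run:
```python
from h import *
d,t,s=shift([.4615,.017,.084],0.0);print(d,t,s['clock'],s['position'],s['contact_force'])
```

```text
[ 11.  -12.6  96.9] 0.0 2.6 [0.45018619 0.00430404 0.18087852] [-0.96872898  0.10129344 -0.05338009]
```

>>> {"method": "drive_tool", "body": {
  "steps": [
    [6,-6,30,0,-1],
    [11,-12.6,60,0,-1],
    [11,-12.6,80,0,-1],
    [11,-12.6,92,0,-1],
    [11,-12.6,95,0,-1]
  ]
}}

```text
clock: 3.1
position: [0.46, 0.0181, 0.0848]
ee_rot: [-0.001, 1.0, 0.001, -0.0]
contact_force: [-0.1, -0.4, -0.1]
width: -0.0001
```

Run:
```python
from h import *
cv2.imwrite('pics/w2.png',manip.get_image('wrist'))
d,t,s=shift([.4615,.017,.0805],0.0);print(d,t,s['clock'],s['position'],s['contact_force'])
```

```text
[1.  0.9 4.7] 0.002 3.15 [0.4604673  0.01790496 0.08523939] [ 0.32256688  0.39717822 -0.66453348]
```

View pics/w2.png

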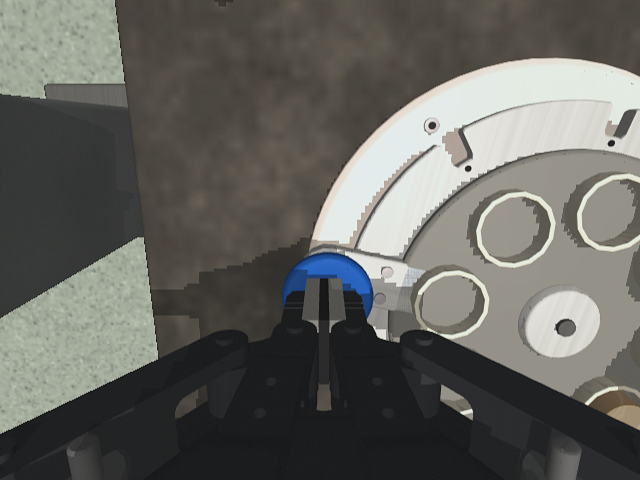

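>>> {"method": "drive_tool", "body": {
  "steps": [
    [1,0.5,3,0,-1],
    [1,0.5,5,0,-1],
    [1,0.5,7,0,-1],
    [1,0.5,9,0,-1],
    [1,0.5,11,0,-1]
  ]
}}

```text
clock: 3.65
position: [0.462, 0.0174, 0.0748]
ee_rot: [-0.001, 1.0, 0.001, 0.001]
contact_force: [-0.6, 0.1, 6.5]
width: -0.0
```

>>> {"method": "drive_tool", "body": {
  "steps": [
    [0,0,1.5,0,-1],
    [0,0,3,0,-1],
    [0,0,4,0,-1],
    [0,0,4,0,-1]
  ]
}}

```text
clock: 4.05
position: [0.4621, 0.0174, 0.0713]
ee_rot: [-0.001, 1.0, 0.001, 0.001]
contact_force: [-0.3, 0.4, 7.0]
width: -0.0004
```

>>> {"method": "drive_tool", "body": {
  "steps": [
    [0,0,1.5,0,-1],
    [0,0,3,0,-1],
    [0,0,3.6,0,-1],
    [0,0,3.6,0,-1]
  ]
}}

```text
clock: 4.45
position: [0.4621, 0.0174, 0.0685]
ee_rot: [-0.001, 1.0, 0.001, 0.002]
contact_force: [-2.3, 0.8, 9.3]
width: 0.0002
```

>>> {"method": "drive_tool", "body": {
  "steps": [
    [0,0,0.7,0,-1],
    [0,0,1.2,0,-1],
    [0,0,1.2,0,-1]
  ]
}}

```text
clock: 4.75
position: [0.4621, 0.0174, 0.0685]
ee_rot: [-0.001, 1.0, 0.001, 0.002]
contact_force: [-2.8, 1.1, 12.2]
width: -0.0001
```

```bash
cat > arc.py <<'E'
from h import *
import sys
A=np.array([.577,-.0075]);
s=manip.get_state();p=s['position'][:2]
r0=p-A
w,x,y,z=s['ee_rot'];R=Ro.from_quat([x,y,z,w]).as_matrix()
print('r',np.hypot(*r0),'ang',np.degrees(np.arctan2(r0[1],r0[0]))%360,'toolx',np.degrees(np.arctan2(R[1,0],R[0,0])),s['position'],s['contact_force'],s['clock'])
step=float(sys.argv[1]);rt=float(sys.argv[2]) if len(sys.argv)>2 else .118
a0=np.arctan2(r0[1],r0[0])
for i in range(1,6):
    a=a0+np.radians(step*i);q=A+rt*np.array([np.cos(a),np.sin(a)])
    d=R.T@np.array([*(q-p),0])*1000
    print(i,d.round(1),round(-np.radians(step*i),3))
E
python3 arc.py 2 .1175
```

```text
r 0.11752388999704447 ang 167.78309589331798 toolx 0.06673704046885376 [0.46213761 0.0173696  0.06846017] [-2.80288616  1.14959118 12.22244589] 4.75
1 [-0.8  4.  -0. ] -0.035
2 [-1.4  8.1 -0. ] -0.07
3 [-2.  12.1 -0. ] -0.105
4 [-2.3 16.2 -0. ] -0.14
5 [-2.6 20.3 -0. ] -0.175
```

>>> {"method": "drive_tool", "body": {
  "steps": [
    [-0.8,4.0,1.4,-0.035,-1],
    [-1.4,8.1,1.4,-0.07,-1],
    [-2.0,12.1,1.4,-0.105,-1],
    [-2.3,16.2,1.4,-0.14,-1],
    [-2.6,20.3,1.4,-0.175,-1]
  ]
}}

```text
clock: 5.25
position: [0.4593, -0.0031, 0.0684]
ee_rot: [-0.001, 0.996, 0.089, 0.002]
contact_force: [-3.7, 1.0, 13.3]
width: 0.0
```

```bash
python3 - <<'E'
from h import *
cv2.imwrite('pics/w3.png',manip.get_image('wrist'))
E
python3 arc.py 2 .1175
```

```text
r 0.11773747505463648 ang 178.1524765200921 toolx 10.250112856581442 [ 0.45932373 -0.00370417  0.06842746] [-4.2408326  -0.46732649 14.16340801] 5.3
1 [-0.6  4.1 -0. ] -0.035
2 [-1.2  8.1 -0. ] -0.07
3 [-1.7 12.2 -0. ] -0.105
4 [-2.1 16.3 -0. ] -0.14
5 [-2.3 20.4 -0. ] -0.175
```

View pics/w3.png

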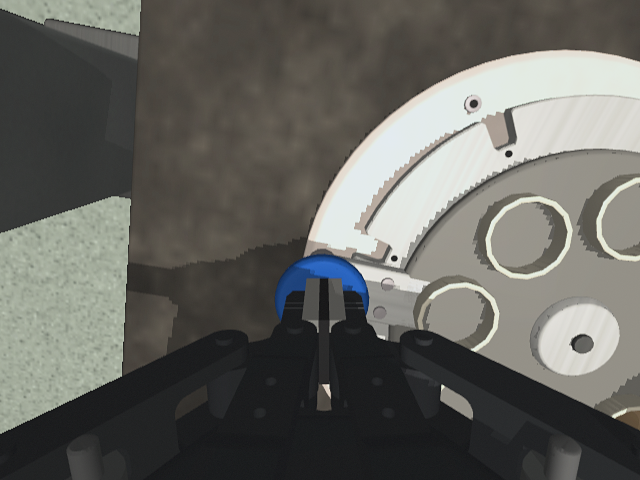

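>>> {"method": "drive_tool", "body": {
  "steps": [
    [-0.8,4.1,1.2,-0.035,-1],
    [-1.5,8.1,1.2,-0.07,-1],
    [-2.1,12.2,1.2,-0.105,-1],
    [-2.5,16.3,1.2,-0.14,-1],
    [-2.7,20.4,1.2,-0.175,-1]
  ]
}}

```text
clock: 5.8
position: [0.4602, -0.0246, 0.0684]
ee_rot: [0.0, 0.984, 0.177, 0.002]
contact_force: [-2.1, 0.1, 13.2]
width: 0.0004
```

```bash
python3 arc.py 2 .118
```

```text
r 0.118000846786037 ang 188.34435382112957 toolx 20.368393710700197 [ 0.46024834 -0.02462454  0.06844058] [-2.14606803  0.06342274 13.24864339] 5.8
1 [-0.8  4.   0. ] -0.035
2 [-1.4  8.1  0. ] -0.07
3 [-1.9 12.2  0. ] -0.105
4 [-2.3 16.3  0. ] -0.14
5 [-2.5 20.4  0. ] -0.175
```

>>> {"method": "drive_tool", "body": {
  "steps": [
    [-0.8,4.0,1.2,-0.035,-1],
    [-1.4,8.1,1.2,-0.07,-1],
    [-1.9,12.2,1.2,-0.105,-1],
    [-2.3,16.3,1.2,-0.14,-1],
    [-2.5,20.4,1.2,-0.175,-1]
  ]
}}

```text
clock: 6.3
position: [0.4649, -0.0452, 0.0684]
ee_rot: [0.001, 0.965, 0.263, 0.002]
contact_force: [-3.1, -0.2, 12.4]
width: 0.0002
```

```bash
python3 - <<'E'
from h import *
cv2.imwrite('pics/w4.png',manip.get_image('wrist'))
E
python3 arc.py 2 .118
```

```text
r 0.11818358322165558 ang 198.92695980311603 toolx 30.564812477536332 [ 0.46520627 -0.04583433  0.06843642] [-2.40529158  0.40687441 12.17826979] 6.35
1 [-0.6  4.1  0. ] -0.035
2 [-1.2  8.2  0. ] -0.07
3 [-1.7 12.2  0. ] -0.105
4 [-2.  16.4  0.1] -0.14
5 [-2.2 20.5  0.1] -0.175
```

View pics/w4.png

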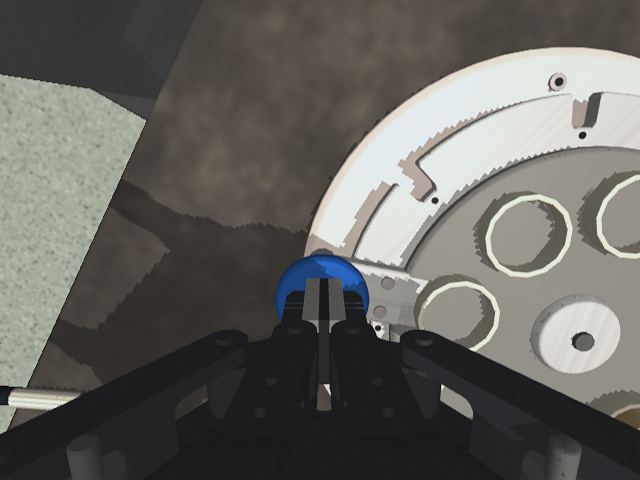

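>>> {"method": "drive_tool", "body": {
  "steps": [
    [-0.6,4.1,1.2,-0.035,-1],
    [-1.2,8.2,1.2,-0.07,-1],
    [-1.7,12.2,1.2,-0.105,-1],
    [-2.0,16.4,1.2,-0.14,-1],
    [-2.2,20.5,1.2,-0.175,-1]
  ]
}}

```text
clock: 6.85
position: [0.4737, -0.0653, 0.0685]
ee_rot: [0.002, 0.938, 0.348, 0.002]
contact_force: [-3.5, -0.3, 10.7]
width: 0.0004
```

```bash
python3 - <<'E'
from h import *
w=manip.get_image('wrist');cv2.imwrite('pics/w5.png',w)
t=manip.get_image('top');cv2.imwrite('pics/t5.png',cv2.resize(t[185:305,265:390],None,fx=5,fy=5,interpolation=cv2.INTER_CUBIC))
# table rotation from rings in wrist image: seat centres
A=np.array([.577,-.0075])
E
python3 arc.py 0.7 .118
```

```text
r 0.11832575239876099 ang 209.55284693219028 toolx 40.650595561406156 [ 0.47406829 -0.06586135  0.06844931] [-2.09680441 -0.42998836 10.45557516] 6.95
1 [0.1 1.5 0. ] -0.012
2 [-0.2  2.9  0. ] -0.024
3 [-0.4  4.3  0. ] -0.037
4 [-0.7  5.7  0. ] -0.049
5 [-0.9  7.2  0. ] -0.061
```

View pics/w5.png

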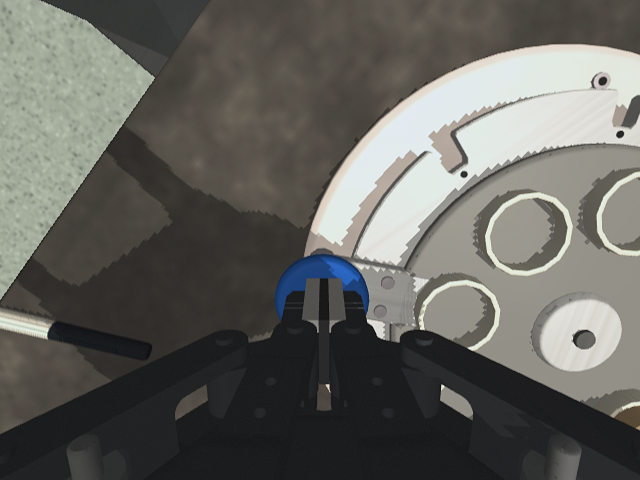

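View pics/t5.png

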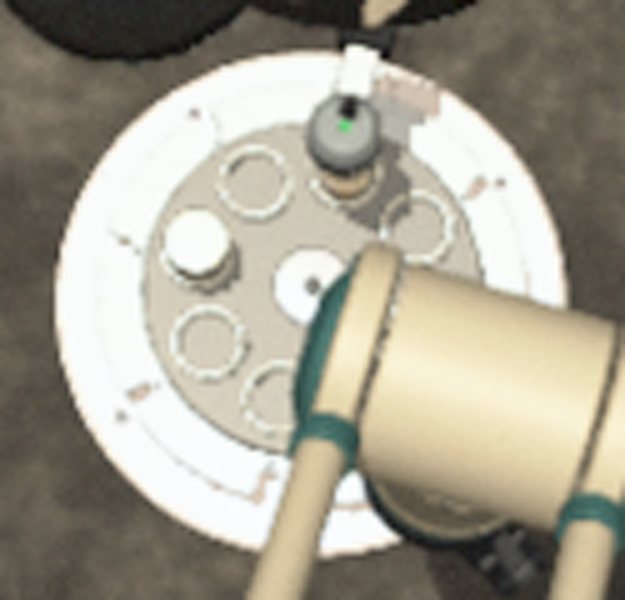

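Run:
```python
from h import *
for hubpx,q in (((583,339),(528.5,234)),):
    h=atz('wrist',hubpx,.052);p=atz('wrist',q,.059);print(h,p,np.hypot(*(p-h)[:2]))
    for A in (h[:2],np.array([.577,-.0075])): 
        d=p[:2]-A;print(np.degrees(np.arctan2(d[1],d[0]))%360)
# start picture same quantities from w2 (locked)
```

```text
[ 0.58225337 -0.0097476   0.052     ] [0.52154601 0.00614114 0.059     ] 0.06275217639576922
165.33315237098824
166.1801886657462
```

>>> {"method": "drive_tool", "body": {
  "steps": [
    [0.0,1.6,1.3,-0.012,-1],
    [-0.3,3.2,1.3,-0.025,-1],
    [-0.5,4.8,1.3,-0.04,-1],
    [-0.8,6.6,1.3,-0.057,-1],
    [-0.8,6.6,1.3,-0.057,-1]
  ]
}}

```text
clock: 7.45
position: [0.4781, -0.0725, 0.0685]
ee_rot: [0.004, 0.927, 0.374, 0.002]
contact_force: [-3.5, -1.2, 11.1]
width: -0.0002
```

```bash
python3 - <<'E'
from h import *
w=manip.get_image('wrist');cv2.imwrite('pics/w6.png',w)
h=atz('wrist',(583,339),.052)
E
python3 arc.py 0.5 .118
```

```text
r 0.11833527512288868 ang 213.31400943119021 toolx 43.956948806956156 [ 0.47811039 -0.07249295  0.06845344] [-2.54844872 -2.35851887 10.92255232] 7.5
1 [0.1 1.1 0. ] -0.009
2 [-0.   2.1  0. ] -0.017
3 [-0.2  3.1  0. ] -0.026
4 [-0.4  4.1  0. ] -0.035
5 [-0.5  5.1  0. ] -0.044
```

View pics/w6.png

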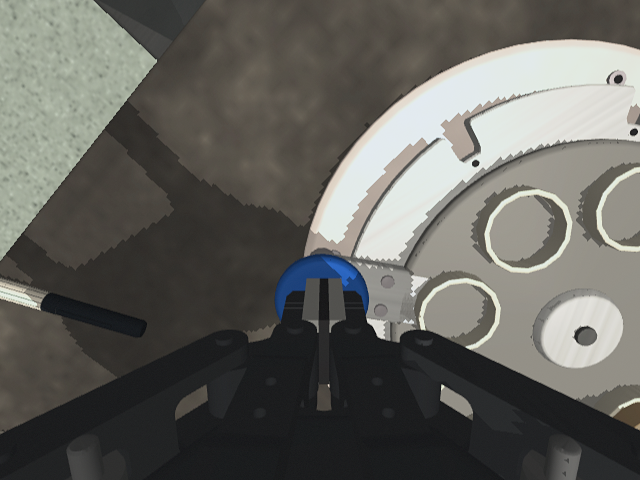

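```bash
cat > an.py <<'E'
from h import *
# need calib at w2: rebuild camera pose from TCP pose: cam fixed in tool
s=manip.get_state();w,x,y,z=s['ee_rot'];R=Ro.from_quat([x,y,z,w]).as_matrix();p=np.array(s['position'])
c=manip.get_calibration('wrist');K=np.array(c['camera_matrix']);Rc=cv2.Rodrigues(np.array(c['rvec'],float))[0];t=np.array(c['tvec'],float).ravel()
Rtc=R.T@Rc.T; ptc=R.T@(-Rc.T@t-p)
def pt(R,p,px,z):
    o=p+R@ptc;d=R@Rtc@np.linalg.inv(K)@np.array([*px,1.]);return (o+d*(z-o[2])/d[2])[:2]
R2=np.diag([1.,-1,-1]);p2=np.array([.4605,.0179,.0852])
def rep(R,p,hub,dot,ring,hz=.053):
    h=pt(R,p,hub,hz);a=[]
    for q,zz in((dot,.038),(ring,.059)):
        v=pt(R,p,q,zz)-h;a.append(np.degrees(np.arctan2(v[1],v[0]))%360);print(np.hypot(*v).round(4),end=' ')
    print(h,a,a[0]-a[1])
if __name__=='__main__':
    rep(R2,p2,(565,327),(468,168),(514.5,230))
    rep(R,p,(585,336),(475,163),(528,231))
E
python3 an.py
```

```text
0.0913 0.0617 [ 0.58035611 -0.01226117] [np.float64(123.25715425807327), np.float64(123.92686048265291)] -0.6697062245796417
0.0918 0.0622 [ 0.58123538 -0.00889426] [np.float64(168.47028592925042), np.float64(169.2992242130902)] -0.8289382838397898
```

>>> {"method": "drive_tool", "body": {
  "steps": [
    [0,0,-2,0,-1],
    [0,0,-5,0,-1],
    [0,0,-8,0,-1],
    [0,0,-12,0,-1],
    [0,0,-16,0,-1]
  ]
}}

```text
clock: 8.0
position: [0.478, -0.0725, 0.0845]
ee_rot: [0.004, 0.927, 0.374, 0.002]
contact_force: [0.0, -0.2, -0.3]
width: -0.0001
```

>>> {"method": "drive_tool", "body": {
  "steps": [
    [0,0,-15,0,-1],
    [0,0,-35,0,-1],
    [0,0,-60,0,-1],
    [0,-30,-80,0,-1],
    [0,-60,-90,0,-1]
  ]
}}

```text
clock: 8.5
position: [0.4367, -0.0292, 0.1755]
ee_rot: [0.005, 0.928, 0.374, 0.003]
contact_force: [0.6, 1.1, -0.0]
width: 0.0
```

Run:
```python
from h import *
w=manip.get_image('wrist');cv2.imwrite('pics/w7.png',w)
w=manip.get_image('scene');cv2.imwrite('pics/s7.png',w)
s=manip.get_state();print(s['clock'],s['position'],s['contact_force'])
cv2.imwrite('pics/s7z.png',cv2.resize(w[170:310,260:415],None,fx=5,fy=4.2,interpolation=cv2.INTER_CUBIC))
```

```text
8.6 [ 0.433547   -0.02712191  0.17502477] [ 0.04868795 -1.05946829 -0.32111702]
```

View pics/w7.png

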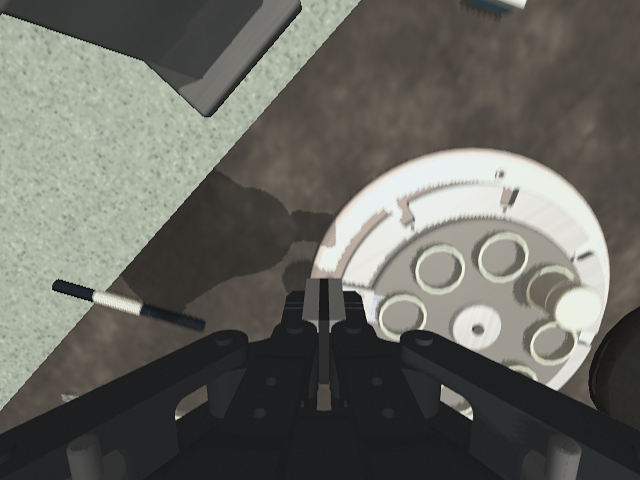

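View pics/s7z.png

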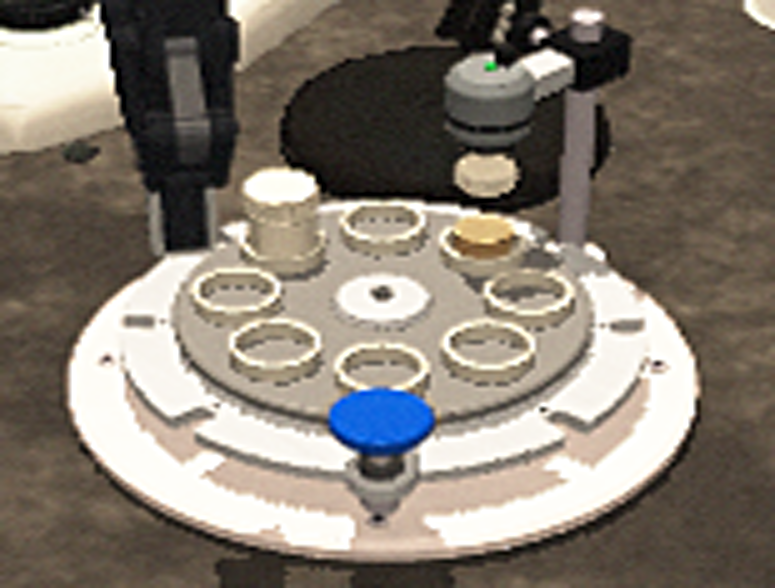

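>>> {"method": "drive_tool", "body": {
  "steps": [
    [0,-30,-10,0,-1],
    [0,-60,-20,0,-1],
    [0,-90,-20,0,-1],
    [0,-120,-20,0,-1],
    [0,-120,-20,0,-1]
  ]
}}

```text
clock: 9.1
position: [0.3472, 0.0606, 0.1935]
ee_rot: [0.003, 0.926, 0.376, 0.001]
contact_force: [-0.1, -0.2, 0.3]
width: 0.0
```

Run:
```python
from h import *
f={}
for c in('scene','top','wrist'):
    im=manip.get_image(c);f[c]=im;cv2.imwrite(f'pics/{c}8.png',im)
def blue(im,win):
    h=cv2.cvtColor(im,cv2.COLOR_BGR2HSV);m=cv2.inRange(h,(100,150,60),(125,255,255));x0,x1,y0,y1=win
    k=np.zeros_like(m);k[y0:y1,x0:x1]=m[y0:y1,x0:x1];n,l,s,c=cv2.connectedComponentsWithStats(k);i=1+s[1:,4].argmax();return c[i],s[i]
A=np.array([.577,-.0075])
for c,w in(('scene',(270,420,230,310)),('top',(290,370,240,310))):
    try:
      c0,_=blue(cv2.imread(f'pics/{c}0.png'),w);c1,s1=blue(f[c],w)
    except Exception as e: print(c,e);continue
    a=np.radians(168.1)
    for z in(.08,.075,.07,):
        P0=[*(A+.118*np.array([np.cos(a),np.sin(a)])),.08];b=a+np.pi/4;P1=[*(A+.118*np.array([np.cos(b),np.sin(b)])),z]
        q=proj(c,[P0,P1]);print(c,z,'pred shift',(q[1]-q[0]).round(2),'meas',(c1-c0).round(2),s1)
t=f['top'];cv2.imwrite('pics/t8.png',cv2.resize(t[185:305,265:390],None,fx=5,fy=5,interpolation=cv2.INTER_CUBIC))
s=manip.get_state();print(s['clock'],s['position'],s['contact_force'])
```

```text
scene 0.08 pred shift [45.41 12.49] meas [45.8  12.76] [326 263  21  15 254]
scene 0.075 pred shift [45.4  14.65] meas [45.8  12.76] [326 263  21  15 254]
scene 0.07 pred shift [45.39 16.8 ] meas [45.8  12.76] [326 263  21  15 254]
top 0.08 pred shift [37.57 -6.42] meas [37.99 -6.22] [347 275  15  15 174]
top 0.075 pred shift [37.44 -6.2 ] meas [37.99 -6.22] [347 275  15  15 174]
top 0.07 pred shift [37.32 -5.98] meas [37.99 -6.22] [347 275  15  15 174]
9.25 [0.35099183 0.05875852 0.19406357] [ 0.06818809 -0.71471744  0.22329825]
```

View pics/t8.png

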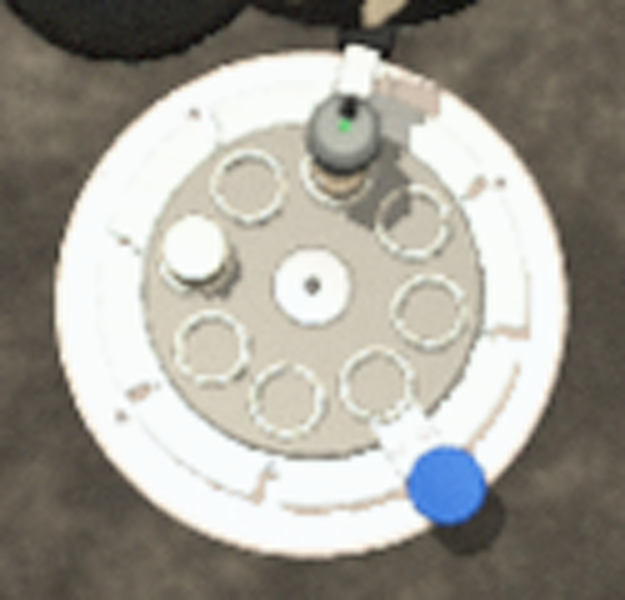

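View pics/scene8.png

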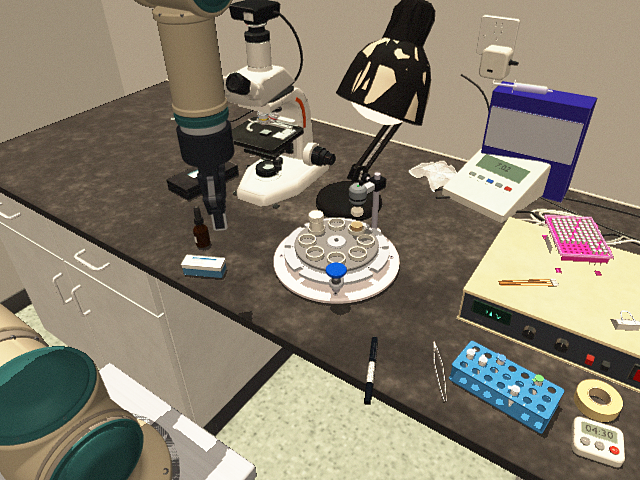

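The knob moved (45.8, 12.8) px in the scene view. A fully raised plunger would give (45.4, 12.5) and one stuck at 10 mm would give 16.8 in row. The vial stands under the head, the jar is upright, and the bottle and forceps haven't moved.

```bash
python3 -c "
from rig import manip
print(manip.sign_off())"
```

```text
the job is handed in; nothing more can be done
None
```

The vial now stands under the reading head and the table is locked one hole round from where it started. I handed the job in at about 9.3 s of the 32 s allowed.

**What I did:** With the fingers shut, I pressed the plunger down to its stop from above, at about 10 to 14 N. I then swung the table one hole counter-clockwise, because the vial stood to the right of the head. I lifted straight off so the plunger could spring back up, and moved the arm clear.

**Last checks:**
- **Turn angle:** Before release, a disc mark against a seat in the wrist view put the table about 0.16° off the notch position (about 0.3 mm at the plunger).
- **Plunger up:** The knob's shift in the scene picture was (45.8, 12.8) px. A fully raised plunger predicts (45.4, 12.5), and one caught under the disc predicts about 16.8 in the second number. The top view agrees to within half a pixel, but it cannot tell the plunger's height.
- **Seats:** The empty seats line up with where seats stood at the start.
- **Samples and surroundings:** The vial and jar are upright in their seats. The bottle and forceps look unmoved in the pictures, and nothing was touching the arm at the end.

**Disagreement:** The cameras' early estimates of the knob's position differed by 4 to 7 mm. I used the wrist camera's fit, which matched the 118 mm arm length and the 38 mm knob size.

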